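# Square up a panel on the vacuum bed and switch to full vacuum

### The job

First push the painting panel along the vacuum bed with your fingertips until its whole far edge lies flat against the grey fence. Then push the pump's lever away from off, past the first notch, all the way to the second stop and leave it there. Only touch and push: do not lift or tip the panel, and leave the jar, pots, bottles, mug and brush where they are.

Things in the scene. Friction and masses are not known exactly. Their poses are not given: they have to be found in the camera images.
- bed: fixed vacuum hold-down bed: a white perforated plate on an aluminium box, 220 mm (x) by 260 mm (y), top 50 mm above the table; origin at the centre of its underside, x points to the fence, away from the robot, z up. A smooth, slippery grey plastic fence 15 mm thick rises 22 mm above the bed top all along its far (+x) edge; the fence's face is at x = 95 mm
- fence (a point): middle of the fence's face, at the level of the bed top; axes as the bed's
- panel: loose plywood painting panel, 90 mm (x) by 120 mm (y) by 18 mm thick, about 120 g, lying flat on the bed, painted side up, a few centimetres short of the fence and a little askew; origin at the centre of its underside, its +x edge is the one to meet the fence
- panel_far (a point): middle of the panel's fence-side edge, 45 mm along +x from its origin, at half thickness
- panel_near (a point): middle of the panel's opposite edge, 45 mm along -x from its origin, at half thickness; pushed here squarely the panel swings flat against the fence (if it stays askew, push the half that lags)
- pump: fixed grey pump housing, 170 mm (x) by 100 mm (y), top 70 mm above the table, standing to the left or the right of the bed; origin at the centre of its underside, x along the lever's slot, z up. On its top a slot with three tick marks beside it and, at the +x end, on the -y side, a flat round gauge 34 mm across and 6 mm high
- lever (a joint): position of the vacuum lever along its slot, in m: 0 = off (the slot's robot-side end), 0.025 = first notch (half vacuum), 0.050 = second stop (full vacuum, the end of the slot). It moves along the pump's +x. Sprung detents hold it in each of the three places; leaving one takes a push of about 5 to 8 N, and past the hump midway it snaps into the next
- lever_top (a point): centre of the top of the lever: a black upright paddle 10 mm along the slot, 22 mm across it, standing from about 9 to 37 mm above the pump's top over a thinner stem; this point is 107 mm above the table. At off it stands 25 mm on the -x side of the housing's centre, on the centre line
- tray: fixed open wooden tray 170 by 100 by 50 mm holding two paint pots, on the side of the bed opposite to the pump; origin at its underside
- small_jar: small glass jar, 36 mm across, 45 mm tall, standing on the bed near its left (+y) end; origin at the centre of its underside. Leave alone
- pot0: paint pot, 44 mm across, 60 mm tall, standing in the wooden tray; origin at its underside. Leave alone
- pot1: paint pot like the other, in the same tray. Leave alone
- bottle0: paint bottle, 52 mm across, 140 mm tall; origin at its underside. Leave alone
- bottle1: paint bottle, 52 mm across, 130 mm tall; origin at its underside. Leave alone
- cup: white mug, 74 mm across, 65 mm tall; origin at its underside. Leave alone
- brush: flat paint brush, 180 mm long, lying on the table. Leave alone
There are look-alikes about, which are no part of the job. Several things have the shape of the panel; the one meant has the colours described above.

How it is judged:
On the way, in this order (a step that is already met when the one before it is completed fails the run):
1. the panel lies against the fence, the lever still at off (x of panel_far in the frame of bed above 0.091 m and angle between the x axis of panel and the x axis of bed, either way round below 0.05 rad and z of panel in the frame of bed between 0.047 and 0.053 m and y of panel in the frame of bed between -0.075 and 0.075 m and linear speed of panel below 0.01 m/s and value of joint lever below 0.008 m), for 0.2 s.
2. the lever has passed the first notch and reached the second stop (value of joint lever above 0.046 m), for 0.2 s.
At the end, for the whole second after the job is handed in: the panel lies flat and still on the bed, its far edge within 4 mm of the fence and parallel to it within 0.05 rad; the lever is within 4 mm of its second stop (x of panel_far in the frame of bed above 0.091 m and angle between the x axis of panel and the x axis of bed, either way round below 0.05 rad and z of panel in the frame of bed between 0.047 and 0.053 m and y of panel in the frame of bed between -0.075 and 0.075 m and linear speed of panel below 0.01 m/s and value of joint lever above 0.046 m); the robot touches nothing.
It fails at once if the panel is lifted (over 12 mm) or tipped (z of panel in the frame of bed above 0.062 m or angle between panel's own z axis and vertical above 0.2 rad).
It fails at once if a bystander is shifted, lifted or carried by more than 25 mm (distance of any of small_jar, pot0, pot1, bottle0, bottle1, cup, brush from where it was at the start of the episode above 0.025 m).
It also fails if it takes over 51 s, if anything falls off the work surface, if the arm or the gripper's body presses on something with over 40 N, if the wrist force passes 120 N, or if a joint passes its speed limit or range.

### The arm

A 6-joint arm with a two-finger parallel gripper is mounted at the origin on the work surface. World frame = base frame: x ahead of the robot, y to its left, z up, the work surface at z = 0. Lengths are in m, angles in rad, forces in N, time in s.
With the tool pointing down it reaches from about 0.375 to 0.825 m from the base axis. Payload 5.5 kg.
Tool frame: the origin (TCP) lies midway between the tips of the shut fingers; the grasp point (between the pads) lies 19 mm behind it; z points along the fingers, y is the line along which they close (so a half turn about z gives the same grasp; the last joint's range is limited). The gripper opens to 85 mm and grips with 20 to 120 N. Pads are 22 mm wide; open, the fingers measure 114 mm over their backs; the gripper's body (76 mm by 85 mm) begins 54 mm behind the grasp point. The pads swing forward as they close: fully open they stand 13 mm farther back than shut.
Start: joints at [-1.239, 0.314, -0.047, 1.21, 0, 1.571], TCP at [0.195, -0.567, 0.211] pointing down, gripper open.
Joint ranges: [-2.67, 2.67], [-0.69, 1.73], [-1.03, 1.25], [-2.08, 2.16], [-1.42, 1.45], [-3.14, 3.14]. Speed limits (rad/s): [2.39, 2.39, 3.01, 3.14, 3.14, 3.14].

### API

Orientations are given as a rotation vector (axis times angle).
In Python, from cell import read_state, viewer, close_job, silhouettes, landmark_of gives the robot as it stands.
- The arm moves only by the tool drive_tool, never from a script. Its argument "commands" is a list of rows, each an object of numbers: "rx", "ry", "rz": the turn, a rotation vector about the tool's x, y, z each as a share of 2 rad, from -1 to 1; "dx", "dy", "dz": the shift along the tool's x, y, z each as a share of 600 mm, from -1 to 1; "gripper": the opening in per cent of the stroke, from 0 (shut) to 100 (fully open). A call has 1 to 12 rows; each row is the pose to reach, as a shift and turn from the pose commanded when the call began, along the tool's axes at that moment; what a row does not reach only later rows make up. A row lasts 1/8 s, in which the tool goes at most 62.5 mm and 10.7 degrees, less where a joint would pass 70% of its speed; a pose out of reach is approached as far as the arm can. A call with a number of a shift or a turn outside -1 to 1 is refused whole. A call with a gripper value outside its range is refused whole. The fingers move at their own pace and stop on an object; "grip_force" is the grip in N (left out, the last holds). Time passes only in rows, so rows that repeat a pose let the fingers close. It gives the time, the measured TCP pose, the force, the opening and the grip force at its end, in the units of the state.
- read_state(): the state, without advancing time (a new reading comes with each control period).
- viewer.grab_frame(name): name is "scene" or "top"; returns the picture (400x640x3 uint8, blue, green, red); there is no depth.
- viewer.camera_params(name): a dict with "fov_y" (degrees; the focal length in pixels is half the picture's height over the tangent of half this angle, whatever the lens; pixels are square), "cx", "cy" (the principal point, pixels), "k1" (the pictures are not rectified: a ray, as slopes to the right and down, at radius r is drawn at 1 + k1 r^2 times it, then the intrinsics apply), "R" (3x3) and "t" (3): a world point X has camera coordinates R X + t. Camera axes: x right, y down, z forward; pixel columns grow to the right and rows downward; lengths in m; the calibration is good to about 2 mm. A picture is of the moment at which its call begins. camera_params takes no time and is no camera call.
- close_job(): hands the job in; it is judged then, once.
Trained networks look in the newest picture that a camera, given by its name, has taken for a name from the list of things; names that differ only in an ending like _2 or _b are one class to them, and where a whole thing is asked for, a point or a joint stands for the part that bears it (a point fixed in the world has none). Each returns a list of dicts, best first, with "p" (0 to 1); they miss things now and then, are a little off and sometimes report something else, mostly with a low value. They report only what shows in the picture. A call takes as long as a camera call. They do not tell look-alikes from the thing itself.
- silhouettes(label, camera): "pixels" (400x640 bool, what is visible of it).
- landmark_of(label, camera): "point" ([x, y, z] in m, in the coordinates of the camera as it stood for that picture, good to about 4 mm: a listed point, or the origin of a listed thing).
The state is a dict: "time_s": time; "qpos": joint angles; "qvel": joint speeds; "joint_efforts": joint torques, N m; "ee_pos": TCP position; "orientation": TCP orientation; "ft_force": force on the tool from outside, world axes, zero at the start; "torque": the same for the moment, N m; "finger_gap": finger opening in m; "grip_force": force on a finger pad.
Only numpy, scipy, OpenCV 4.12 (cv2) and the standard library are available. Lean on these libraries where they do the work, as an engineer would, in place of code of your own. Each camera call takes 0.05 s, during which the arm holds its last target. There are 200 camera calls.

## Working session

There is one attempt and no reset: what is moved stays moved. The work goes in short steps, Python scripts to look and compute and a tool call to move; the robot and the scene stay as the last step left them, time stands still between calls to the robot, and variables do not carry over. Pictures are saved under pics/ and viewed, at most 13 in all, crops included, and the job is handed in when it is done.

Besides the shell and the picture viewer there is one more tool, called after "Call:" as name([rows], argument=value, ...), one row to a line, values as JSON. drive_tool: Moves the arm, as the interface text tells. Its arguments: {"type":"object","properties":{"commands":{"type":"array"},"grip_force":{"type":"number"}},"required":["commands"]}

```bash
mkdir -p pics; cat > h.py <<'E'
import numpy as np, cv2
from cell import read_state, viewer, close_job, silhouettes, landmark_of
def world(p,cam):
    c=viewer.camera_params(cam); return np.array(c["R"]).T@(np.array(p)-np.array(c["t"]))
def K(cam):
    c=viewer.camera_params(cam); f=200/np.tan(np.radians(c["fov_y"])/2)
    return c,np.array([[f,0,c["cx"]],[0,f,c["cy"]],[0,0,1]]),np.array([c["k1"],0,0,0,0.])
def pix(X,cam):
    c,k,d=K(cam); return cv2.projectPoints(np.array(X,float).reshape(-1,1,3),cv2.Rodrigues(np.array(c["R"]))[0],np.array(c["t"],float),k,d)[0].reshape(-1,2)
def onz(uv,z,cam):
    c,k,d=K(cam); s=cv2.undistortPoints(np.array(uv,float).reshape(-1,1,2),k,d,None,None).reshape(-1,2)
    R=np.array(c["R"]);o=-R.T@np.array(c["t"]); r=np.c_[s,np.ones(len(s))]@R
    return o+r*((z-o[2])/r[:,2])[:,None]
E
python3 - <<'E'
from h import *
a=viewer.grab_frame("top");b=viewer.grab_frame("scene")
cv2.imwrite("pics/top.png",a);cv2.imwrite("pics/scene.png",b)
for cam in("top","scene"):
    for n in("bed","fence","panel","panel_far","panel_near","pump","lever_top","small_jar","tray"):
        for r in landmark_of(n,cam)[:4]:
            w=world(r["point"],cam); print(cam,n,round(r["p"],2),w.round(3),pix(w,cam).round()[0])
s=read_state();print({k:np.round(v,3).tolist() for k,v in s.items()})
E
```

```text
top bed 0.62 [ 0.538  0.006 -0.001] [307. 192.]
top panel 0.72 [ 0.544 -0.027  0.048] [320. 187.]
top panel 0.59 [ 0.245 -0.249  0.001] [406. 300.]
top panel_far 0.69 [ 0.289 -0.225  0.011] [397. 284.]
top panel_far 0.64 [ 0.591 -0.027  0.058] [320. 168.]
top panel_near 0.62 [ 0.209 -0.263  0.009] [413. 315.]
top panel_near 0.6 [ 0.503 -0.028  0.056] [321. 202.]
top pump 0.9 [ 0.513 -0.294  0.002] [418. 199.]
top lever_top 0.58 [ 0.491 -0.298  0.109] [433. 203.]
top small_jar 0.52 [0.558 0.119 0.055] [262. 182.]
top small_jar 0.27 [ 0.504 -0.024  0.058] [319. 202.]
top tray 0.74 [0.483 0.294 0.001] [200. 214.]
scene bed 0.78 [0.539 0.01  0.001] [336. 228.]
scene bed 0.39 [ 0.548 -0.024  0.052] [327. 217.]
scene fence 0.87 [0.632 0.015 0.048] [362. 232.]
scene fence 0.52 [ 0.788  0.208 -0.003] [472. 261.]
scene panel 0.96 [ 0.245 -0.246  0.002] [194. 199.]
scene panel 0.23 [ 0.69  -0.292 -0.   ] [245. 321.]
scene panel_far 0.62 [ 0.594 -0.025  0.066] [338. 222.]
scene panel_far 0.61 [ 0.289 -0.228  0.014] [206. 201.]
scene panel_near 0.88 [ 0.499 -0.025  0.06 ] [316. 204.]
scene panel_near 0.88 [ 0.202 -0.26   0.01 ] [183. 190.]
scene pump 0.82 [ 0.513 -0.288  0.001] [214. 264.]
scene lever_top 0.63 [ 0.491 -0.297  0.106] [200. 220.]
scene small_jar 0.8 [0.555 0.118 0.047] [377. 203.]
scene small_jar 0.16 [ 0.788  0.209 -0.   ] [473. 260.]
scene tray 0.94 [ 0.483  0.295 -0.001] [410. 187.]
{'time_s': 1.0, 'qpos': [-1.239, 0.314, -0.047, 1.21, -0.0, 1.571], 'qvel': [0.001, -0.001, -0.002, 0.001, 0.001, 0.003], 'joint_efforts': [0.0, -53.947, 34.006, 0.001, 0.0, 0.0], 'ee_pos': [0.195, -0.567, 0.211], 'orientation': [-3.098, -0.519, 0.0], 'ft_force': [0.34, -0.621, -0.119], 'torque': [0.005, -0.043, -0.002], 'grip_force': 0.0, 'finger_gap': 0.086}
```

View pics/top.png

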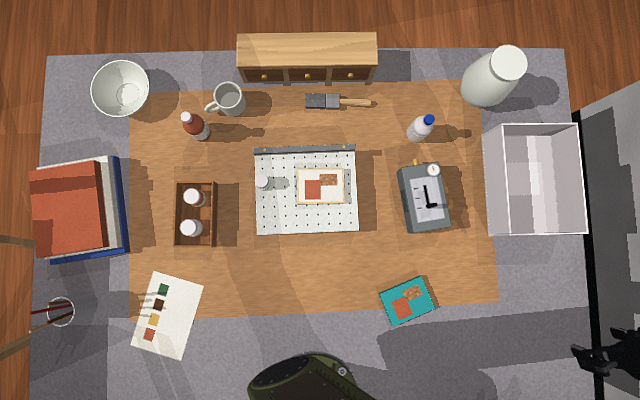

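View pics/scene.png

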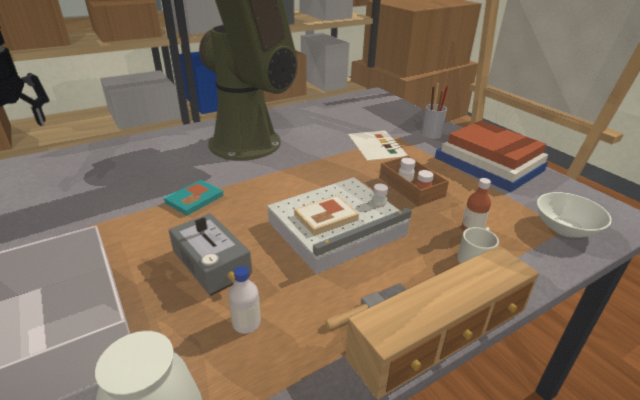

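Two things have the panel's shape. One is the cream-edged panel on the white bed (top 320,187); the other is the teal-edged board on the table (top 406,300). The one lying on the bed just short of the fence fits the description. I'll confirm it in one crop and measure the bed and panel yaw from outlines.

```bash
python3 - <<'E'
from h import *
a=viewer.grab_frame("top")
cv2.imwrite("pics/crop.png",cv2.resize(a[130:330,245:460],None,fx=3.0,fy=3.0,interpolation=cv2.INTER_CUBIC)[:600])
for n,z in(("panel",.068),("bed",.05),("pump",.07)):
    for r in silhouettes(n,"top")[:3]:
        m=r["pixels"].astype(np.uint8); cs=max(cv2.findContours(m,0,2)[0],key=cv2.contourArea)
        w=onz(cs.reshape(-1,2),z,"top")[:,:2]
        rc=cv2.minAreaRect((w*1000).astype(np.float32)); print(n,round(r["p"],2),np.round(rc[0]),np.round(rc[1]),round(rc[2],1),cv2.boxPoints(rc).round().tolist())
for n in("panel_far","panel_near","panel","lever_top","bed","pump"):
  for r in landmark_of(n,"top")[:2]: print(n,round(r["p"],2),world(r["point"],"top").round(3))
c=viewer.camera_params("top");print((-np.array(c["R"]).T@np.array(c["t"])).round(2))
E
```

```text
panel 0.78 [ 257. -233.] [ 91. 116.] 20.9 [[194.0, -194.0], [236.0, -303.0], [320.0, -271.0], [279.0, -162.0]]
bed 0.6 [540.   9.] [226. 266.] 1.5 [[423.0, 138.0], [431.0, -127.0], [656.0, -121.0], [649.0, 144.0]]
pump 0.79 [ 516. -286.] [182. 112.] 8.1 [[418.0, -243.0], [434.0, -354.0], [614.0, -329.0], [599.0, -218.0]]
panel_far 0.9 [ 0.594 -0.027  0.058]
panel_far 0.86 [ 0.288 -0.232  0.007]
panel_near 0.84 [ 0.205 -0.266  0.011]
panel 0.58 [ 0.546 -0.027  0.048]
panel 0.56 [ 0.247 -0.25  -0.001]
lever_top 0.5 [ 0.489 -0.298  0.106]
bed 0.94 [ 0.54   0.003 -0.001]
pump 0.59 [ 0.511 -0.299 -0.002]
pump 0.27 [ 0.784 -0.08   0.001]
[0.41 0.   0.99]
```

View pics/crop.png

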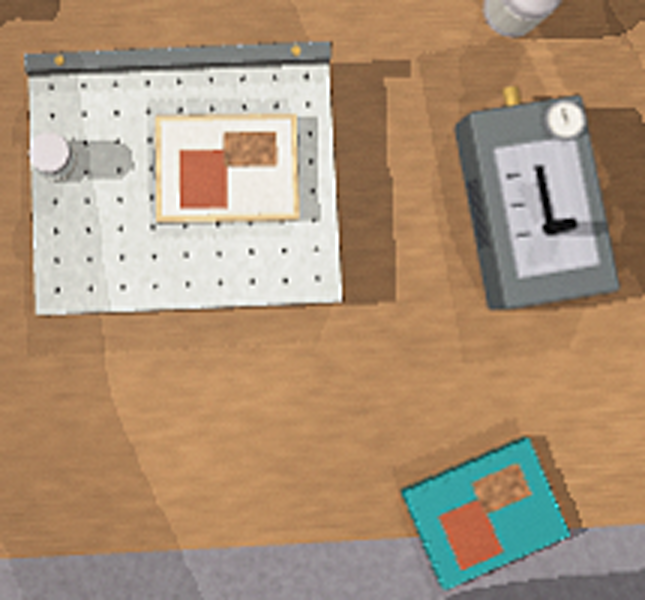

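The crop confirms it. The cream panel lies on the bed (crop 157–297, 115–221), just short of the fence, and the teal look-alike lies on the bare table. The lever sits at the robot-side end of its slot (crop 560,226). Next: the angles, then the first move.

```bash
python3 - <<'E'
from h import *
f=lambda l,z:(onz(np.array(l)/3.0+[245-.33,130-.33],z,"top")[:,:2]*1000).round(1)
P=f([(160,115),(297,115),(297,221),(156,221)],.068);B=f([(37,314),(341,301)],.05);F=f([(26,56),(331,43)],.072)
U=f([(459,120),(582,97),(618,290),(489,309)],.07)
yaw=lambda l,r:np.arctan2(*((l-r)*[-1,1])) 
print(P.tolist(),B.tolist(),F.tolist(),U.tolist())
print("yaw panel",yaw(P[0],P[1]),yaw(P[3],P[2]),"bed",yaw(B[0],B[1]),"fence",yaw(F[0],F[1]),"pump",yaw(U[0],U[1]),yaw(U[3],U[2]),np.arctan2(*(U[1]-U[2])[::-1]),np.arctan2(*(U[0]-U[3])[::-1]))
E
```

```text
[[590.5, 27.4], [588.4, -88.3], [498.5, -85.7], [500.8, 32.1]] [[425.5, 134.4], [431.5, -122.8]] [[642.5, 139.8], [649.2, -118.6]] [[581.5, -225.1], [599.6, -331.4], [435.4, -352.7], [421.9, -243.3]]
yaw panel -0.01814839619652784 -0.01952213756610372 bed 0.023323918935264663 fence 0.025922984250291135 pump 0.1686552951502222 0.12277966109128202 0.1289995038125533 0.11354460487265487
```

Call:
drive_tool([
  {"rz": 0.09, "gripper": 100},
  {"rz": 0.155, "gripper": 100},
])

```text
invalid input
```

Call:
drive_tool([
  {"rx": 0, "ry": 0, "rz": 0.09, "dx": 0, "dy": 0, "dz": 0, "gripper": 100},
  {"rx": 0, "ry": 0, "rz": 0.153, "dx": 0, "dy": 0, "dz": 0, "gripper": 100},
  {"rx": 0, "ry": 0, "rz": 0.153, "dx": 0, "dy": 0, "dz": 0, "gripper": 100},
], grip_force=20)

```text
time_s: 1.88
ee_pos: [0.1955, -0.5673, 0.2108]
orientation: [3.141, 0.043, 0.0]
ft_force: [0.3, -0.0, -0.4]
finger_gap: 0.0853
grip_force: 0.0
```

Call:
drive_tool([
  {"rx": 0, "ry": 0, "rz": 0, "dx": 0.232, "dy": -0.444, "dz": 0, "gripper": 100},
  {"rx": 0, "ry": 0, "rz": 0, "dx": 0.232, "dy": -0.444, "dz": 0, "gripper": 100},
  {"rx": 0, "ry": 0, "rz": 0, "dx": 0.232, "dy": -0.444, "dz": 0, "gripper": 100},
  {"rx": 0, "ry": 0, "rz": 0, "dx": 0.232, "dy": -0.444, "dz": 0, "gripper": 100},
  {"rx": 0, "ry": 0, "rz": 0, "dx": 0.232, "dy": -0.444, "dz": 0, "gripper": 100},
  {"rx": 0, "ry": 0, "rz": 0, "dx": 0.465, "dy": -0.888, "dz": 0, "gripper": 100},
  {"rx": 0, "ry": 0, "rz": 0, "dx": 0.465, "dy": -0.888, "dz": 0, "gripper": 100},
  {"rx": 0, "ry": 0, "rz": 0, "dx": 0.465, "dy": -0.888, "dz": 0, "gripper": 100},
  {"rx": 0, "ry": 0, "rz": 0, "dx": 0.465, "dy": -0.888, "dz": 0, "gripper": 100},
  {"rx": 0, "ry": 0, "rz": 0, "dx": 0.465, "dy": -0.888, "dz": 0, "gripper": 100},
  {"rx": 0, "ry": 0, "rz": 0, "dx": 0.465, "dy": -0.888, "dz": 0, "gripper": 100},
])

```text
time_s: 3.25
ee_pos: [0.4618, -0.0247, 0.2108]
orientation: [-3.141, -0.053, -0.001]
ft_force: [-0.9, -0.4, 0.6]
finger_gap: 0.0853
grip_force: 0.0
```

Call:
drive_tool([
  {"rx": 0, "ry": 0, "rz": 0, "dx": 0, "dy": 0, "dz": 0.1, "gripper": 100},
  {"rx": 0, "ry": 0, "rz": 0, "dx": 0, "dy": 0, "dz": 0.2, "gripper": 100},
  {"rx": 0, "ry": 0, "rz": 0, "dx": 0, "dy": 0, "dz": 0.25, "gripper": 100},
  {"rx": 0, "ry": 0, "rz": 0, "dx": 0, "dy": 0, "dz": 0.275, "gripper": 100},
  {"rx": 0, "ry": 0, "rz": 0, "dx": 0, "dy": 0, "dz": 0.275, "gripper": 100},
  {"rx": 0, "ry": 0, "rz": 0, "dx": 0, "dy": 0, "dz": 0.275, "gripper": 100},
])

```text
time_s: 4.0
ee_pos: [0.4619, -0.0278, 0.0472]
orientation: [3.141, 0.04, 0.004]
ft_force: [-0.3, -0.9, 0.2]
finger_gap: 0.0855
grip_force: 0.0
```

```bash
python3 - <<'E'
from h import *
a=viewer.grab_frame("scene");cv2.imwrite("pics/s2.png",cv2.resize(a[150:270,250:430],None,fx=4,fy=4,interpolation=2))
s=read_state();print(s["ee_pos"],s["orientation"],s["ft_force"])
E
```

```text
[ 0.46206438 -0.0277503   0.04728921] [3.1410847  0.04053102 0.00421998] [0.25418445 0.32847315 0.41915536]
```

View pics/s2.png

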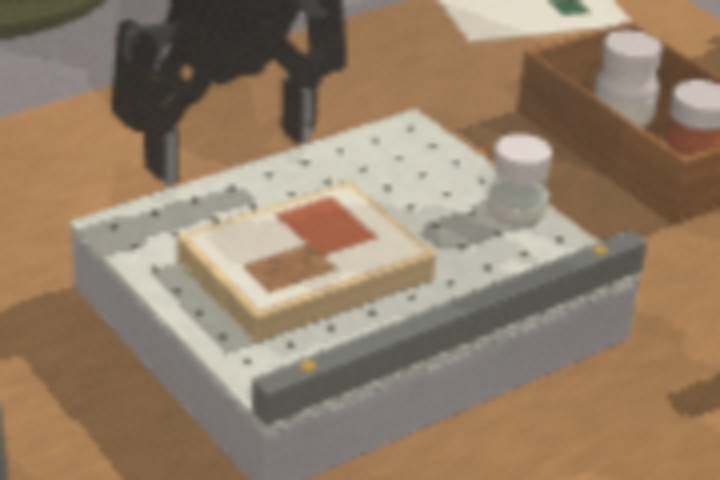

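Both fingertips stand just above the bed, behind the panel's near edge (crop 165,175 and 300,135), with the panel about 40 mm short of the fence. I'll start pushing.

Call:
drive_tool([
  {"rx": 0, "ry": 0, "rz": 0, "dx": 0.015, "dy": 0, "dz": 0, "gripper": 100},
  {"rx": 0, "ry": 0, "rz": 0, "dx": 0.03, "dy": 0, "dz": 0, "gripper": 100},
  {"rx": 0, "ry": 0, "rz": 0, "dx": 0.038, "dy": 0, "dz": 0, "gripper": 100},
  {"rx": 0, "ry": 0, "rz": 0, "dx": 0.046, "dy": 0, "dz": 0, "gripper": 100},
  {"rx": 0, "ry": 0, "rz": 0, "dx": 0.053, "dy": 0, "dz": 0, "gripper": 100},
  {"rx": 0, "ry": 0, "rz": 0, "dx": 0.06, "dy": 0, "dz": 0, "gripper": 100},
  {"rx": 0, "ry": 0, "rz": 0, "dx": 0.067, "dy": 0, "dz": 0, "gripper": 100},
  {"rx": 0, "ry": 0, "rz": 0, "dx": 0.074, "dy": 0, "dz": 0, "gripper": 100},
  {"rx": 0, "ry": 0, "rz": 0, "dx": 0.081, "dy": 0, "dz": 0, "gripper": 100},
  {"rx": 0, "ry": 0, "rz": 0, "dx": 0.088, "dy": 0, "dz": 0, "gripper": 100},
  {"rx": 0, "ry": 0, "rz": 0, "dx": 0.095, "dy": 0, "dz": 0, "gripper": 100},
])

```text
time_s: 5.42
ee_pos: [0.5179, -0.026, 0.0458]
orientation: [-3.141, -0.04, -0.0]
ft_force: [0.0, -0.1, -1.1]
finger_gap: 0.0855
grip_force: 0.0
```

```bash
python3 - <<'E'
from h import *
for cam in("scene","top"):
    a=viewer.grab_frame(cam)
    for n in("panel_far","panel_near","fence"):
        for r in landmark_of(n,cam)[:2]: print(cam,n,round(r["p"],2),world(r["point"],cam).round(3))
    if cam=="scene": cv2.imwrite("pics/s3.png",cv2.resize(a[150:270,250:430],None,fx=4,fy=4,interpolation=2))
E
```

```text
scene panel_far 0.96 [ 0.289 -0.23   0.012]
scene panel_far 0.82 [ 0.59  -0.025  0.066]
scene panel_near 0.88 [ 0.202 -0.263  0.012]
scene panel_near 0.8 [ 0.496 -0.025  0.059]
scene fence 0.95 [0.632 0.014 0.049]
scene fence 0.59 [0.558 0.119 0.052]
top panel_far 0.69 [ 0.286 -0.23   0.008]
top panel_far 0.42 [0.71  0.292 0.004]
top panel_near 0.77 [ 0.206 -0.265  0.009]
```

View pics/s3.png

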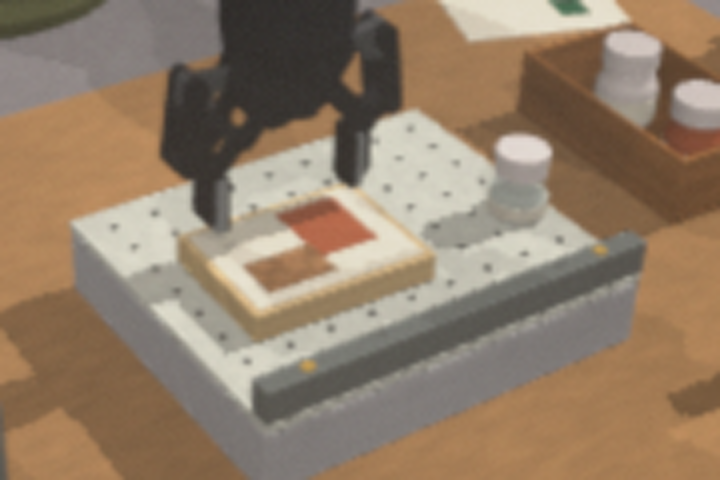

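The picture shows the tips over the panel's near part (crop 215,225 and 350,185), and the panel hasn't moved. They are riding too high, so I'll solve for the tip height from the picture.

```bash
python3 - <<'E'
from h import *
for z in(.05,.06,.068,.075,.08):
    X=[(x,y,z) for x in(.507,.529) for y in(-.026-.043,-.026-.057,-.026+.043)]
    print(z,((pix(X,"scene")-[250,150])*4).round().tolist())
E
```

```text
0.05 [[205.0, 257.0], [184.0, 264.0], [329.0, 216.0], [224.0, 276.0], [203.0, 283.0], [349.0, 234.0]]
0.06 [[205.0, 243.0], [184.0, 250.0], [330.0, 202.0], [224.0, 262.0], [203.0, 269.0], [350.0, 220.0]]
0.068 [[205.0, 232.0], [184.0, 238.0], [330.0, 191.0], [224.0, 251.0], [203.0, 258.0], [350.0, 209.0]]
0.075 [[205.0, 222.0], [184.0, 228.0], [330.0, 181.0], [224.0, 240.0], [203.0, 248.0], [351.0, 199.0]]
0.08 [[205.0, 214.0], [184.0, 221.0], [331.0, 174.0], [224.0, 233.0], [203.0, 240.0], [351.0, 192.0]]
```

Call:
drive_tool([
  {"rx": 0, "ry": 0, "rz": 0, "dx": -0.05, "dy": 0, "dz": 0, "gripper": 100},
  {"rx": 0, "ry": 0, "rz": 0, "dx": -0.1, "dy": 0, "dz": 0, "gripper": 100},
  {"rx": 0, "ry": 0, "rz": 0, "dx": -0.1, "dy": 0, "dz": 0, "gripper": 100},
  {"rx": 0, "ry": 0, "rz": 0, "dx": -0.1, "dy": 0, "dz": 0.005, "gripper": 100},
  {"rx": 0, "ry": 0, "rz": 0, "dx": -0.1, "dy": 0, "dz": 0.01, "gripper": 100},
  {"rx": 0, "ry": 0, "rz": 0, "dx": -0.1, "dy": 0, "dz": 0.01, "gripper": 100},
])

```text
time_s: 6.58
ee_pos: [0.458, -0.0275, 0.0394]
orientation: [-3.141, -0.041, 0.0]
ft_force: [-0.1, -0.4, -0.8]
finger_gap: 0.0851
grip_force: 0.0
```

Call:
drive_tool([
  {"rx": 0, "ry": 0, "rz": 0, "dx": 0, "dy": 0, "dz": 0.004, "gripper": 100},
  {"rx": 0, "ry": 0, "rz": 0, "dx": 0, "dy": 0, "dz": 0.007, "gripper": 100},
  {"rx": 0, "ry": 0, "rz": 0, "dx": 0, "dy": 0, "dz": 0.007, "gripper": 100},
])

```text
time_s: 6.95
ee_pos: [0.4575, -0.0275, 0.0354]
orientation: [-3.141, -0.041, 0.001]
ft_force: [0.6, 0.2, -0.1]
finger_gap: 0.0856
grip_force: 0.0
```

```bash
python3 - <<'E'
from h import *
a=viewer.grab_frame("scene");cv2.imwrite("pics/s4.png",cv2.resize(a[150:250,260:380],None,fx=6,fy=6,interpolation=2))
s=read_state();p=s["ee_pos"];print(p,s["orientation"],s["ft_force"])
for z in(.05,.055,.06,.065,.07):
    X=[(p[0]+x,p[1]+y,z) for x in(-.011,.011) for y in(-.043,-.057,.043,.057)]
    print(z,((pix(X,"scene")-[260,150])*6).round().tolist())
E
```

```text
[ 0.457523   -0.02753989  0.03548392] [-3.14132010e+00 -4.04449616e-02  3.84271853e-04] [ 0.58432053 -0.76708287 -0.175323  ]
0.05 [[171.0, 312.0], [140.0, 321.0], [352.0, 255.0], [380.0, 246.0], [197.0, 338.0], [166.0, 348.0], [380.0, 280.0], [408.0, 271.0]]
0.055 [[171.0, 301.0], [140.0, 311.0], [352.0, 245.0], [381.0, 236.0], [197.0, 328.0], [166.0, 338.0], [380.0, 270.0], [409.0, 261.0]]
0.06 [[171.0, 291.0], [140.0, 301.0], [353.0, 235.0], [381.0, 226.0], [197.0, 317.0], [166.0, 327.0], [380.0, 260.0], [409.0, 251.0]]
0.065 [[170.0, 281.0], [139.0, 290.0], [353.0, 225.0], [381.0, 216.0], [197.0, 307.0], [165.0, 317.0], [381.0, 249.0], [409.0, 240.0]]
0.07 [[170.0, 270.0], [139.0, 280.0], [353.0, 215.0], [381.0, 206.0], [196.0, 296.0], [165.0, 306.0], [381.0, 239.0], [410.0, 230.0]]
```

View pics/s4.png

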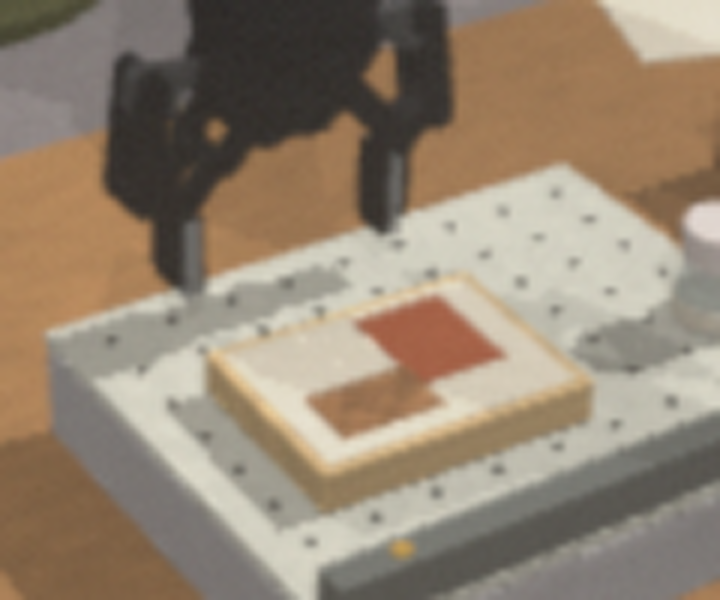

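The tips are about 20 mm above the bed (crop 192,293), so the open tips sit some 36 mm behind the TCP. I'll go 13 mm lower, checking the force.

Call:
drive_tool([
  {"rx": 0, "ry": 0, "rz": 0, "dx": 0, "dy": 0, "dz": 0.007, "gripper": 100},
  {"rx": 0, "ry": 0, "rz": 0, "dx": 0, "dy": 0, "dz": 0.014, "gripper": 100},
  {"rx": 0, "ry": 0, "rz": 0, "dx": 0, "dy": 0, "dz": 0.018, "gripper": 100},
  {"rx": 0, "ry": 0, "rz": 0, "dx": 0, "dy": 0, "dz": 0.022, "gripper": 100},
  {"rx": 0, "ry": 0, "rz": 0, "dx": 0, "dy": 0, "dz": 0.022, "gripper": 100},
])

```text
time_s: 7.62
ee_pos: [0.4574, -0.0275, 0.0222]
orientation: [-3.141, -0.041, 0.001]
ft_force: [-0.6, 1.0, -1.2]
finger_gap: 0.0855
grip_force: 0.0
```

Call:
drive_tool([
  {"rx": 0, "ry": 0, "rz": 0, "dx": 0.02, "dy": 0, "dz": 0, "gripper": 100},
  {"rx": 0, "ry": 0, "rz": 0, "dx": 0.035, "dy": 0, "dz": 0, "gripper": 100},
  {"rx": 0, "ry": 0, "rz": 0, "dx": 0.045, "dy": 0, "dz": 0, "gripper": 100},
  {"rx": 0, "ry": 0, "rz": 0, "dx": 0.055, "dy": 0, "dz": 0, "gripper": 100},
  {"rx": 0, "ry": 0, "rz": 0, "dx": 0.062, "dy": 0, "dz": 0, "gripper": 100},
  {"rx": 0, "ry": 0, "rz": 0, "dx": 0.07, "dy": 0, "dz": 0, "gripper": 100},
  {"rx": 0, "ry": 0, "rz": 0, "dx": 0.077, "dy": 0, "dz": 0, "gripper": 100},
])

```text
time_s: 8.5
ee_pos: [0.504, -0.0263, 0.0224]
orientation: [-3.141, -0.04, 0.0]
ft_force: [-0.2, 0.5, -0.1]
finger_gap: 0.0857
grip_force: 0.2
```

```bash
python3 - <<'E'
from h import *
cam="scene"
a=viewer.grab_frame(cam)
for n in("panel_far","panel_near"):
        for r in landmark_of(n,cam)[:2]: print(cam,n,round(r["p"],2),world(r["point"],cam).round(3))
cv2.imwrite("pics/s5.png",cv2.resize(a[150:270,250:430],None,fx=4,fy=4,interpolation=2))
E
```

```text
scene panel_far 0.93 [ 0.608 -0.019  0.065]
scene panel_far 0.71 [ 0.29  -0.227  0.013]
scene panel_near 0.81 [ 0.203 -0.263  0.01 ]
scene panel_near 0.65 [ 0.51  -0.024  0.063]
```

View pics/s5.png

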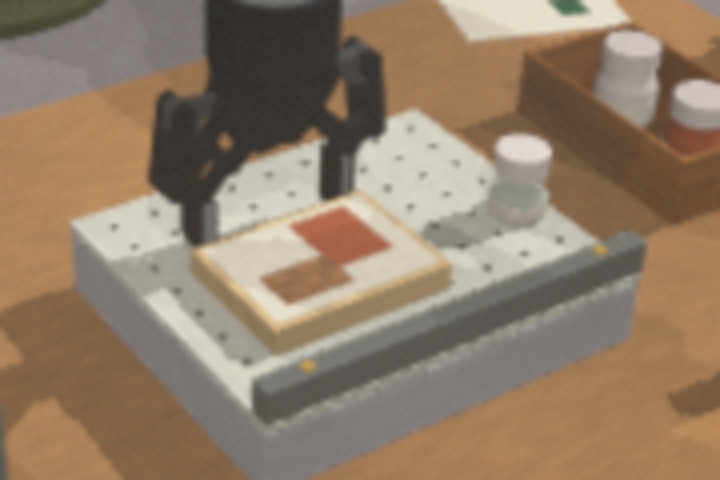

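The panel has moved about 14 mm and is flush with both tips (crop 200,240 and 340,190). I'll keep pushing towards the fence, roughly 24 mm away.

Call:
drive_tool([
  {"rx": 0, "ry": 0, "rz": 0, "dx": 0.007, "dy": 0, "dz": 0, "gripper": 100},
  {"rx": 0, "ry": 0, "rz": 0, "dx": 0.014, "dy": 0, "dz": 0, "gripper": 100},
  {"rx": 0, "ry": 0, "rz": 0, "dx": 0.021, "dy": 0, "dz": 0, "gripper": 100},
  {"rx": 0, "ry": 0, "rz": 0, "dx": 0.027, "dy": 0, "dz": 0, "gripper": 100},
  {"rx": 0, "ry": 0, "rz": 0, "dx": 0.033, "dy": 0, "dz": 0, "gripper": 100},
  {"rx": 0, "ry": 0, "rz": 0, "dx": 0.035, "dy": 0, "dz": 0, "gripper": 100},
])

```text
time_s: 9.4
ee_pos: [0.5251, -0.0258, 0.0224]
orientation: [-3.141, -0.041, -0.0]
ft_force: [-0.5, 0.2, -0.1]
finger_gap: 0.0858
grip_force: 0.4
```

Call:
drive_tool([
  {"rx": 0, "ry": 0, "rz": 0, "dx": 0.0025, "dy": 0, "dz": 0, "gripper": 100},
  {"rx": 0, "ry": 0, "rz": 0, "dx": 0.004, "dy": 0, "dz": 0, "gripper": 100},
])

```text
time_s: 9.65
ee_pos: [0.5272, -0.0257, 0.0224]
orientation: [3.141, 0.041, 0.0]
ft_force: [0.1, -0.0, 0.1]
finger_gap: 0.0849
grip_force: 0.3
```

Call:
drive_tool([
  {"rx": 0, "ry": 0, "rz": 0, "dx": 0.0025, "dy": 0, "dz": 0, "gripper": 100},
  {"rx": 0, "ry": 0, "rz": 0, "dx": 0.004, "dy": 0, "dz": 0, "gripper": 100},
])

```text
time_s: 9.9
ee_pos: [0.5297, -0.0257, 0.0224]
orientation: [-3.141, -0.04, -0.0]
ft_force: [-0.5, 0.0, -0.2]
finger_gap: 0.0853
grip_force: 0.3
```

Call:
drive_tool([
  {"rx": 0, "ry": 0, "rz": 0, "dx": 0.0025, "dy": 0, "dz": 0, "gripper": 100},
  {"rx": 0, "ry": 0, "rz": 0, "dx": 0.0025, "dy": 0, "dz": 0, "gripper": 100},
])

```text
time_s: 10.15
ee_pos: [0.5314, -0.0257, 0.0225]
orientation: [3.141, 0.041, 0.001]
ft_force: [-0.4, -0.7, -0.4]
finger_gap: 0.0856
grip_force: 0.0
```

Call:
drive_tool([
  {"rx": 0, "ry": 0, "rz": 0, "dx": 0.0025, "dy": 0, "dz": 0, "gripper": 100},
  {"rx": 0, "ry": 0, "rz": 0, "dx": 0.0025, "dy": 0, "dz": 0, "gripper": 100},
])

```text
time_s: 10.4
ee_pos: [0.5328, -0.0256, 0.0224]
orientation: [-3.141, -0.041, -0.0]
ft_force: [-0.5, 0.2, -0.4]
finger_gap: 0.085
grip_force: 0.0
```

Call:
drive_tool([
  {"rx": 0, "ry": 0, "rz": 0, "dx": 0.0025, "dy": 0, "dz": 0, "gripper": 100},
  {"rx": 0, "ry": 0, "rz": 0, "dx": 0.0025, "dy": 0, "dz": 0, "gripper": 100},
])

```text
time_s: 10.65
ee_pos: [0.5339, -0.0255, 0.0223]
orientation: [-3.141, -0.04, 0.001]
ft_force: [0.0, 0.5, -0.3]
finger_gap: 0.0852
grip_force: 0.6
```

```bash
python3 - <<'E'
from h import *
cam="scene"
a=viewer.grab_frame(cam)
for n in("panel_far","panel_near","fence"):
        for r in landmark_of(n,cam)[:2]: print(cam,n,round(r["p"],2),world(r["point"],cam).round(3))
cv2.imwrite("pics/s6.png",cv2.resize(a[150:270,250:430],None,fx=4,fy=4,interpolation=2))
E
```

```text
scene panel_far 0.79 [ 0.289 -0.228  0.014]
scene panel_far 0.76 [ 0.636 -0.023  0.066]
scene panel_near 0.74 [ 0.541 -0.026  0.058]
scene panel_near 0.62 [ 0.201 -0.263  0.008]
scene fence 0.61 [0.633 0.014 0.047]
```

View pics/s6.png

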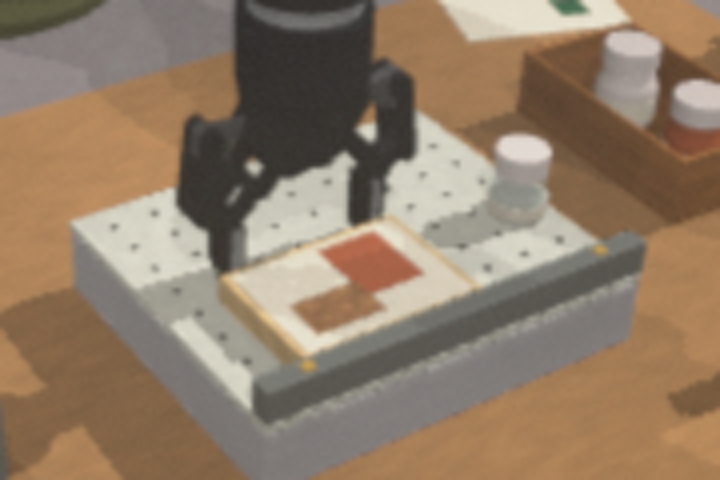

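The panel is nearly or just at the fence (crop edge 300,360 to 478,285), but no force is felt yet. I'll keep nudging until it is.

Call:
drive_tool([
  {"rx": 0, "ry": 0, "rz": 0, "dx": 0.0025, "dy": 0, "dz": 0, "gripper": 100},
  {"rx": 0, "ry": 0, "rz": 0, "dx": 0.0025, "dy": 0, "dz": 0, "gripper": 100},
])

```text
time_s: 11.1
ee_pos: [0.5339, -0.0256, 0.0221]
orientation: [3.141, 0.04, -0.005]
ft_force: [-5.3, -0.2, 4.8]
finger_gap: 0.0857
grip_force: 2.9
```

Call:
drive_tool([
  {"rx": 0, "ry": 0, "rz": 0, "dx": 0.0025, "dy": 0, "dz": 0, "gripper": 100},
  {"rx": 0, "ry": 0, "rz": 0, "dx": 0.0025, "dy": 0, "dz": 0, "gripper": 100},
])

```text
time_s: 11.35
ee_pos: [0.5338, -0.0256, 0.0218]
orientation: [3.141, 0.04, -0.009]
ft_force: [-9.1, -0.2, 6.4]
finger_gap: 0.0856
grip_force: 4.7
```

The panel is stopped by the fence at 9 N. I'll back off, rise and shut the fingers.

Call:
drive_tool([
  {"rx": 0, "ry": 0, "rz": 0, "dx": 0, "dy": 0, "dz": 0, "gripper": 100},
  {"rx": 0, "ry": 0, "rz": 0, "dx": -0.01, "dy": 0, "dz": 0, "gripper": 100},
  {"rx": 0, "ry": 0, "rz": 0, "dx": -0.05, "dy": 0, "dz": 0, "gripper": 100},
  {"rx": 0, "ry": 0, "rz": 0, "dx": -0.08, "dy": 0, "dz": -0.05, "gripper": 100},
  {"rx": 0, "ry": 0, "rz": 0, "dx": -0.08, "dy": 0, "dz": -0.15, "gripper": 0},
  {"rx": 0, "ry": 0, "rz": 0, "dx": -0.08, "dy": 0, "dz": -0.25, "gripper": 0},
  {"rx": 0, "ry": 0, "rz": 0, "dx": -0.08, "dy": 0, "dz": -0.3, "gripper": 0},
  {"rx": 0, "ry": 0, "rz": 0, "dx": -0.08, "dy": 0, "dz": -0.3, "gripper": 0},
  {"rx": 0, "ry": 0, "rz": 0, "dx": -0.08, "dy": 0, "dz": -0.3, "gripper": 0},
])

```text
time_s: 12.48
ee_pos: [0.4889, -0.0267, 0.2016]
orientation: [-3.141, -0.041, 0.0]
ft_force: [-0.6, -0.0, -0.5]
finger_gap: 0.0004
grip_force: 0.0
```

```bash
python3 - <<'E'
from h import *
a=viewer.grab_frame("scene");b=viewer.grab_frame("top")
for cam in("top","scene"):
  for n in("panel_far","panel_near","lever_top","pump"):
    for r in landmark_of(n,cam)[:2]: print(cam,n,round(r["p"],2),world(r["point"],cam).round(3))
cv2.imwrite("pics/s7.png",np.hstack([cv2.resize(a[160:280,260:400],(420,360),interpolation=2),cv2.resize(b[130:240,250:370],(380,360),interpolation=2)]))
s=read_state();print(s["time_s"],s["ee_pos"],s["orientation"],s["finger_gap"])
E
```

```text
top panel_far 0.21 [ 0.697 -0.293 -0.003]
top panel_near 0.66 [ 0.203 -0.264  0.01 ]
top lever_top 0.51 [ 0.493 -0.299  0.11 ]
scene panel_far 0.78 [ 0.289 -0.231  0.013]
scene panel_far 0.68 [ 0.637 -0.019  0.066]
scene panel_near 0.94 [ 0.54  -0.028  0.062]
scene panel_near 0.7 [ 0.201 -0.263  0.01 ]
scene lever_top 0.53 [ 0.489 -0.296  0.108]
scene pump 0.59 [ 0.514 -0.292  0.001]
scene pump 0.44 [0.524 0.301 0.009]
12.975 [ 0.48900424 -0.02673096  0.20216231] [ 3.14131533e+00  4.05309966e-02 -6.70442007e-04] 0.00023821458803953037
```

View pics/s7.png

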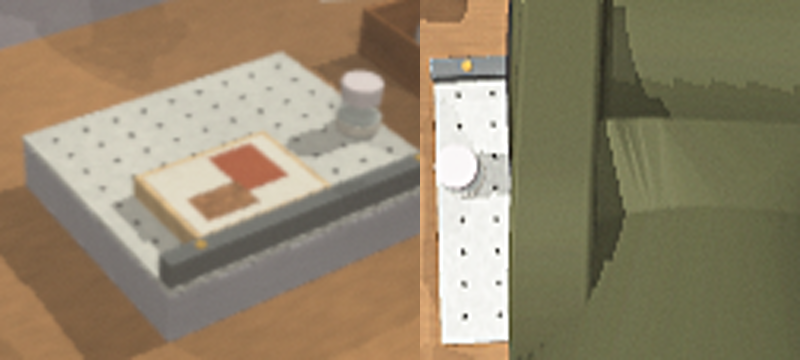

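The panel lies flush along the fence (left half, edge 195,240 to 325,187). Now to the lever, at about (0.490, -0.298), pump yaw about 0.13.

Call:
drive_tool([
  {"rx": 0, "ry": 0, "rz": -0.0525, "dx": -0.075, "dy": 0.458, "dz": 0, "gripper": 0},
  {"rx": 0, "ry": 0, "rz": -0.0525, "dx": -0.075, "dy": 0.458, "dz": 0, "gripper": 0},
  {"rx": 0, "ry": 0, "rz": -0.0525, "dx": -0.075, "dy": 0.458, "dz": 0, "gripper": 0},
  {"rx": 0, "ry": 0, "rz": -0.0525, "dx": -0.075, "dy": 0.458, "dz": 0, "gripper": 0},
  {"rx": 0, "ry": 0, "rz": -0.0525, "dx": -0.075, "dy": 0.458, "dz": 0, "gripper": 0},
  {"rx": 0, "ry": 0, "rz": -0.0525, "dx": -0.075, "dy": 0.458, "dz": 0, "gripper": 0},
  {"rx": 0, "ry": 0, "rz": -0.0525, "dx": -0.075, "dy": 0.458, "dz": 0.08, "gripper": 0},
  {"rx": 0, "ry": 0, "rz": -0.0525, "dx": -0.075, "dy": 0.458, "dz": 0.145, "gripper": 0},
  {"rx": 0, "ry": 0, "rz": -0.0525, "dx": -0.075, "dy": 0.458, "dz": 0.145, "gripper": 0},
  {"rx": 0, "ry": 0, "rz": -0.0525, "dx": -0.075, "dy": 0.458, "dz": 0.145, "gripper": 0},
])

```text
time_s: 14.22
ee_pos: [0.4521, -0.3023, 0.1168]
orientation: [3.134, 0.207, 0.002]
ft_force: [0.6, 0.1, 0.1]
finger_gap: -0.0003
grip_force: 0.0
```

```bash
python3 - <<'E'
from h import *
a=viewer.grab_frame("scene")
cv2.imwrite("pics/s8.png",cv2.resize(a[160:300,140:280],(600,600),interpolation=2))
s=read_state();p=s["ee_pos"];print(s["time_s"],p,s["orientation"])
f=lambda X:((pix(X,"scene")-[140,160])*600/140).round().tolist()
for z in(.095,.105,.115,.125,.135,.145): print(z,f([(p[0]+.011,p[1],z),(p[0]+.011,p[1]-.01,z)]))
print(f([(.4905,-.2975,.107),(.4905,-.2975,.079)]))
E
```

```text
14.275 [ 0.45256426 -0.30285445  0.11735515] [3.13324962 0.20632329 0.00344246]
0.095 [[231.0, 251.0], [211.0, 257.0]]
0.105 [[228.0, 234.0], [208.0, 240.0]]
0.115 [[225.0, 218.0], [205.0, 224.0]]
0.125 [[222.0, 201.0], [202.0, 206.0]]
0.135 [[219.0, 183.0], [198.0, 189.0]]
0.145 [[216.0, 166.0], [195.0, 172.0]]
[[256.0, 256.0], [264.0, 303.0]]
```

View pics/s8.png

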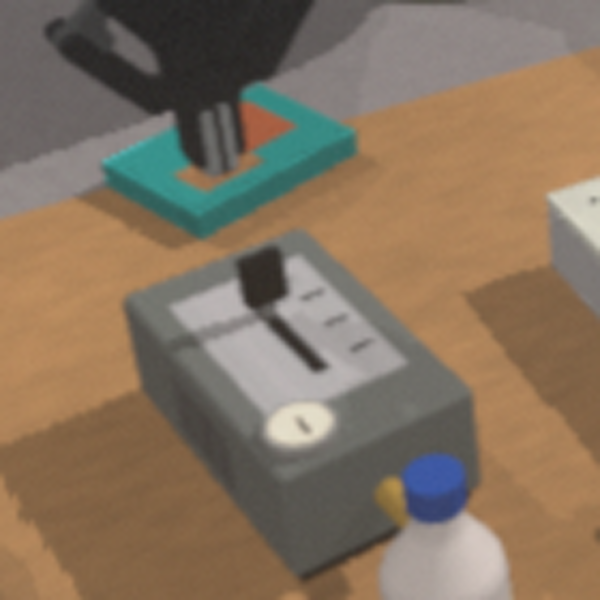

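The shut tip is at crop (218,172), so about 25 mm above the reported TCP, consistent with the open case. It stands squarely behind the paddle (262,253–305). I'll descend 53 mm and push along the slot.

Call:
drive_tool([
  {"rx": 0, "ry": 0, "rz": 0, "dx": 0, "dy": 0, "dz": 0.05, "gripper": 0},
  {"rx": 0, "ry": 0, "rz": 0, "dx": 0, "dy": 0, "dz": 0.08, "gripper": 0},
  {"rx": 0, "ry": 0, "rz": 0, "dx": 0, "dy": 0, "dz": 0.088, "gripper": 0},
  {"rx": 0, "ry": 0, "rz": 0, "dx": 0, "dy": 0, "dz": 0.088, "gripper": 0},
])

```text
time_s: 14.78
ee_pos: [0.452, -0.303, 0.0638]
orientation: [3.134, 0.205, 0.002]
ft_force: [0.3, 0.2, -0.3]
finger_gap: -0.0003
grip_force: 0.0
```

Call:
drive_tool([
  {"rx": 0, "ry": 0, "rz": 0, "dx": 0.02, "dy": 0, "dz": 0, "gripper": 0},
  {"rx": 0, "ry": 0, "rz": 0, "dx": 0.03, "dy": 0, "dz": 0, "gripper": 0},
  {"rx": 0, "ry": 0, "rz": 0, "dx": 0.04, "dy": 0, "dz": 0, "gripper": 0},
  {"rx": 0, "ry": 0, "rz": 0, "dx": 0.05, "dy": 0, "dz": 0, "gripper": 0},
  {"rx": 0, "ry": 0, "rz": 0, "dx": 0.06, "dy": 0, "dz": 0, "gripper": 0},
])

```text
time_s: 15.4
ee_pos: [0.4869, -0.2979, 0.0626]
orientation: [3.135, 0.205, -0.001]
ft_force: [-0.3, 1.3, 1.0]
finger_gap: 0.0001
grip_force: 0.2
```

Call:
drive_tool([
  {"rx": 0, "ry": 0, "rz": 0, "dx": 0.01, "dy": 0, "dz": 0, "gripper": 0},
  {"rx": 0, "ry": 0, "rz": 0, "dx": 0.02, "dy": 0, "dz": 0, "gripper": 0},
  {"rx": 0, "ry": 0, "rz": 0, "dx": 0.03, "dy": 0, "dz": 0, "gripper": 0},
  {"rx": 0, "ry": 0, "rz": 0, "dx": 0.04, "dy": 0, "dz": 0, "gripper": 0},
  {"rx": 0, "ry": 0, "rz": 0, "dx": 0.045, "dy": 0, "dz": 0, "gripper": 0},
  {"rx": 0, "ry": 0, "rz": 0, "dx": 0.05, "dy": 0, "dz": 0, "gripper": 0},
])

```text
time_s: 16.15
ee_pos: [0.5173, -0.2939, 0.0626]
orientation: [-3.135, -0.206, -0.001]
ft_force: [-0.5, -0.1, 0.4]
finger_gap: -0.0001
grip_force: 0.0
```

```bash
python3 - <<'E'
from h import *
a=viewer.grab_frame("scene")
cv2.imwrite("pics/s9.png",cv2.resize(a[160:300,140:280],(600,600),interpolation=2))
for r in landmark_of("lever_top","scene")[:2]: print(round(r["p"],2),world(r["point"],"scene").round(3))
E
```

```text
0.46 [ 0.538 -0.289  0.107]
```

View pics/s9.png

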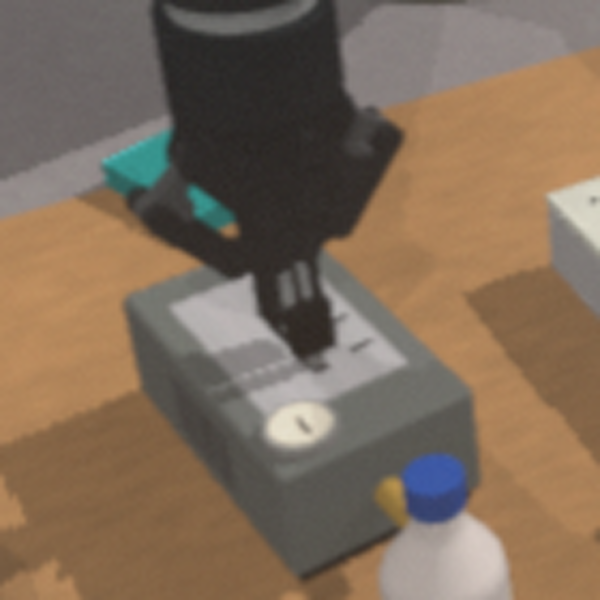

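The paddle (crop 308,330) is at or near the slot's far end, by the third tick. I'll nudge on until the end stop is felt.

Call:
drive_tool([
  {"rx": 0, "ry": 0, "rz": 0, "dx": 0.004, "dy": 0, "dz": 0, "gripper": 0},
  {"rx": 0, "ry": 0, "rz": 0, "dx": 0.008, "dy": 0, "dz": 0, "gripper": 0},
  {"rx": 0, "ry": 0, "rz": 0, "dx": 0.008, "dy": 0, "dz": 0, "gripper": 0},
])

```text
time_s: 16.62
ee_pos: [0.5215, -0.2933, 0.0626]
orientation: [-3.135, -0.205, -0.0]
ft_force: [-1.2, -0.3, -0.1]
finger_gap: 0.0001
grip_force: 0.0
```

Call:
drive_tool([
  {"rx": 0, "ry": 0, "rz": 0, "dx": 0.003, "dy": 0, "dz": 0, "gripper": 0},
  {"rx": 0, "ry": 0, "rz": 0, "dx": 0.006, "dy": 0, "dz": 0, "gripper": 0},
  {"rx": 0, "ry": 0, "rz": 0, "dx": 0.006, "dy": 0, "dz": 0, "gripper": 0},
])

```text
time_s: 17.0
ee_pos: [0.5217, -0.2933, 0.0625]
orientation: [3.134, 0.204, -0.009]
ft_force: [-11.1, -1.5, 7.4]
finger_gap: -0.0002
grip_force: 5.3
```

The stop is felt at 11 N, and the position no longer changes. I'll back off, rise and do a last check.

Call:
drive_tool([
  {"rx": 0, "ry": 0, "rz": 0, "dx": 0, "dy": 0, "dz": 0, "gripper": 0},
  {"rx": 0, "ry": 0, "rz": 0, "dx": -0.03, "dy": 0, "dz": 0, "gripper": 0},
  {"rx": 0, "ry": 0, "rz": 0, "dx": -0.06, "dy": 0, "dz": 0, "gripper": 0},
  {"rx": 0, "ry": 0, "rz": 0, "dx": -0.06, "dy": 0, "dz": -0.1, "gripper": 0},
  {"rx": 0, "ry": 0, "rz": 0, "dx": -0.06, "dy": 0, "dz": -0.2, "gripper": 0},
  {"rx": 0, "ry": 0, "rz": 0, "dx": -0.06, "dy": 0, "dz": -0.22, "gripper": 0},
  {"rx": 0, "ry": 0, "rz": 0, "dx": -0.06, "dy": 0, "dz": -0.22, "gripper": 0},
])

```text
time_s: 17.88
ee_pos: [0.4893, -0.298, 0.1953]
orientation: [3.134, 0.205, 0.003]
ft_force: [0.7, -0.1, -0.7]
finger_gap: 0.0
grip_force: 0.0
```

```bash
python3 - <<'E'
from h import *
a=viewer.grab_frame("scene");viewer.grab_frame("top")
cv2.imwrite("pics/s10.png",cv2.resize(a[140:310,150:420],None,fx=2.9,fy=2.9,interpolation=2))
for n,c in(("lever_top","scene"),("panel_far","scene"),("panel_near","scene"),("panel_far","top"),("panel_near","top"),("fence","top")):
  for r in landmark_of(n,c)[:2]: print(c,n,round(r["p"],2),world(r["point"],c).round(3))
E
```

```text
scene lever_top 0.57 [ 0.54  -0.289  0.108]
scene panel_far 0.91 [ 0.288 -0.226  0.012]
scene panel_far 0.79 [ 0.634 -0.024  0.064]
scene panel_near 0.96 [ 0.203 -0.262  0.01 ]
scene panel_near 0.91 [ 0.543 -0.025  0.061]
top panel_far 0.89 [ 0.286 -0.225  0.006]
top panel_far 0.81 [ 0.638 -0.021  0.06 ]
top panel_near 0.82 [ 0.205 -0.262  0.009]
top panel_near 0.69 [0.631 0.009 0.05 ]
top fence 0.84 [0.631 0.011 0.049]
```

View pics/s10.png

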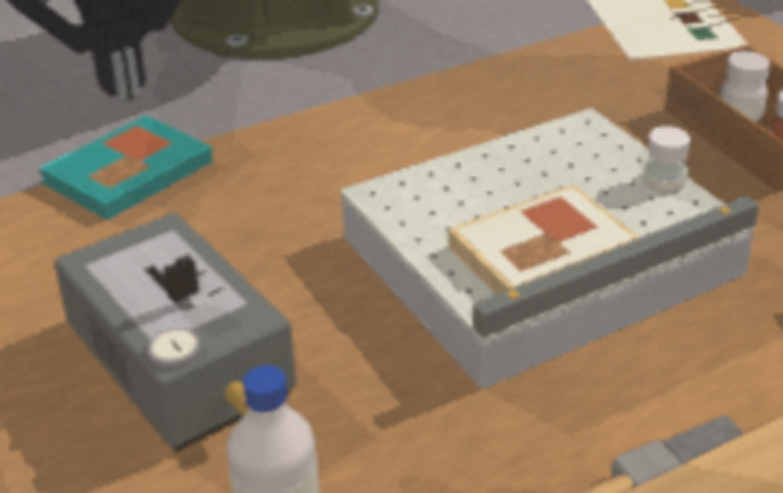

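The panel lies flush along the fence (crop 515,290 to 635,235). The lever stands at the slot's far end (180,280), measured about 50 mm from where it began. The tool is clear of everything, so I'm handing in.

```bash
python3 -c "
from cell import *
print(close_job())"
```

```text
the job is handed in; nothing more can be done
None
```

I pushed the panel flat against the fence, then pushed the lever to its second stop, and handed the job in at about 18 s; the final picture shows both in place, but no verdict was reported.

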